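Present a notched slide over the light box

ROBOT

A 6-joint arm with a two-finger parallel gripper is mounted at the origin on a cart in front of the work surface, level with it; the furniture and walls round the work are solid. World frame = base frame: x ahead of the robot, y to its left, z up, the work surface at z = 0. Lengths are in m, angles in rad, forces in N, time in s.
With the tool pointing down it reaches from about 0.3 to 0.85 m from the base axis. Payload 5.4 kg.
Tool frame: the origin (TCP) lies at the very end of the fingers, on their centre line; the grasp point (between the pads) lies ctrl.grip_point_offset behind it (ctrl.grip_point_offset is the distance from the TCP to the grasp point, in m); z points along the fingers, y is the line along which they close (so a half turn about z gives the same grasp; the last joint's range is limited). The gripper opens to 85 mm and grips with 20 to 120 N. Pads are 22 mm wide; open, the fingers measure 114 mm over their backs; the gripper's body (76 mm by 85 mm) begins 54 mm behind the grasp point. The pads swing forward as they close: fully open they stand 13 mm farther back than shut.
Start: joints at [1.049, 0.158, 1.597, -0, 1.386, -0.21], TCP at [0.176, 0.547, 0.231] pointing down, gripper open.
Joint ranges: [-2.91, 2.91], [-0.94, 2.29], [0.18, 2.7], [-1.29, 4.43], [0.17, 2.64], [-3, 3]. Speed limits (rad/s): [2.57, 2.57, 3.14, 3.14, 3.14, 3.14].

INTERFACE

Orientations are given as a rotation vector (axis times angle).
In Python, from plant import ctrl, grip, vision, ticket gives the robot as it stands. Calls block until the motion is done:
- ctrl.goto(position, orientation): joint-space move of the TCP to a pose.
- ctrl.servo_line(position, vel=0.15, rot=None): straight line of the TCP; rot=None keeps the orientation; vel is the mean speed in m/s.
- ctrl.goto_joints(angles): joint-space move.
- grip(opening): finger opening in m; the grip force is fixed at half the most; returns when the fingers have stopped.
- ctrl.sleep(seconds).
- ctrl.ik(position, orientation): joint angles nearest the present ones, or None.
- vision.capture(name): name is "side" or "top" or "wrist"; returns the picture (480x640x3 uint8, red, green, blue); there is no depth.
- vision.camera_info(name): a dict with "fx", "fy", "cx", "cy" (pixels), "camera_from_world" (4x4, takes a point from world to camera coordinates). Camera axes: x right, y up, looking along -z (the intrinsics and any distortion apply to the point x, -y, -z); pixel columns grow to the right and rows downward; lengths in m; the calibration is good to about 2 mm. A picture is of the moment at which its call begins: read the wrist's pose just before it. camera_info takes no time and is no camera call; for the wrist camera it gives the pose at the moment of the call.
A pose or a line that the arm cannot do raises ctrl.IKError and nothing moves.
- ticket.close_job(): hands the job in; it is judged then, once.
Readings, each from a call of its own:
- ctrl.get_time_s(): time.
- ctrl.get_qpos(): joint angles.
- ctrl.get_joint_vel(): joint speeds.
- ctrl.get_effort(): joint torques, N m.
- ctrl.get_tcp_pos(): TCP position.
- ctrl.get_eef_rot(): TCP orientation.
- ctrl.get_contact_force(): force on the tool from outside, world axes, zero at the start.
- ctrl.get_moment(): the same for the moment, N m.
- ctrl.get_width(): finger opening in m.
- ctrl.get_finger_force(): force on a finger pad.
Only numpy, scipy, OpenCV 4.12 (cv2) and the standard library are available. Lean on these libraries where they do the work, as an engineer would, in place of code of your own. Each camera call takes 0.05 s, during which the arm holds its last target. There are 200 camera calls.

TASK

Seat the loose blue viewing top fully down on the two pegs of the grey light box and let go of it. Then find the slide with the notched corner and the frosted, labelled end, take it by its clear part and finish while still holding it still and level, label up, over the viewing top: the frosted end points away from the robot along the light box, the label is over the middle of the viewing top and the slide is about 4 cm above it, touching nothing but the gripper. Leave the plain slide and everything else where it is.

Things in the scene. Friction and masses are not known exactly. Their poses are not given: they have to be found in the camera images.
- light_box: grey light box fixed to the table, 110 x 46 x 40 mm (x, y, z), origin at the centre of its underside, +x along its length, away from the robot (within about 0.25 rad). Two steel locating pegs stand on its top at x = +38 and -38 mm, y = 0: 8 mm thick, 14 mm high, tapered over their upper 5 mm. Green switch on the end near the robot.
- label_spot (a point): fixed point on the light box's vertical centre line 60 mm above the table: the centre of the viewing top's upper face once it is seated. Axes as the light box.
- viewing_top: loose blue plate with a white opal window in the middle, 110 x 60 x 20 mm, 0.22 kg or so; this origin is the centre of its underside, +x along its length, z up. It lies flat on the table at the start.
- top_mid (a point): centre of the viewing top (half-way up, 10 mm above its underside). Axes as the viewing top. Two round through holes, 11.5 mm wide, at x = +38 and -38 mm, y = 0 go over the pegs; it fits either way round. Seated, this point is 50 mm above the table. The plate is 7 mm wider than the light box on each side, so it can be held by its long sides (60 mm) while it is seated.
- slide: the notched glass slide, 90 x 32 x 5 mm, about 40 g; this origin is the centre of its underside, z up out of the label face. Clear from x = -45 to +15 mm; frosted white with a striped paper label from x = +15 to +45 mm; a 7 mm square notch is cut out of the corner at +x, +y. It lies label up on a low dark rest (74 x 20 mm, 24 mm high, its long axis along the slide and narrower than it), in any of many directions; on which of two rests varies.
- slide_mid (a point): centre of the notched slide (half-way up its 5 mm; 26.5 mm above the table at the start). Axes as the slide: +x towards the frosted, notched end.
- slide_label (a point): centre of the frosted end, 30 mm from the slide's centre along its +x, half-way up. Axes as the slide.
- plain_slide: the other slide: all clear glass, no notch, 90 x 32 x 5 mm, on the other rest (same kind). To be left alone. Origin at the centre of its underside.
- reagent_mid (a point): brown glass bottle with black cap, 46 mm wide, 98 mm high: point on its axis 46 mm up. Bystander.
- timer_mid (a point): white wind-up timer, 66 x 66 x 44 mm: point on its axis 14 mm up. Bystander.
- jar_mid (a point): white cotton jar, 68 mm wide, 90 mm high: point on its axis 35 mm up. Bystander.
- steel_dish: open steel dish, 78 x 120 x 26 mm, origin at the centre of its underside. Bystander.
- wash_bottle: white squeeze bottle with red cap, 98 x 58 x 187 mm, origin at the centre of its underside. Bystander.

How it is judged:
On the way, in this order (a step that is already met when the one before it is completed fails the run):
1. the viewing top sits fully down on both pegs and is let go (horizontal distance between top_mid and label_spot below 0.004 m and z of top_mid in the frame of light_box between 0.0465 and 0.053 m and angle between the x axis of viewing_top and the x axis of light_box, either way round below 0.09 rad and angle between viewing_top's own z axis and vertical below 0.05 rad and contact force between the fingers and viewing_top below 0.1 N and linear speed of viewing_top below 0.02 m/s), for 0.2 s.
2. the notched slide is lifted off its rest by the gripper (height (world z) of slide_mid above 0.05 m and contact force between the fingers and slide above 0.5 N), for 0.2 s.
At the end, for the whole second after the job is handed in: Top seated on both pegs (4 mm, 0.09 rad, fully down), free of the arm; notched slide held still by the fingers only, label up within 0.2 rad, frosted end away from the robot along the box within 0.3 rad, label within 15 mm of the top's middle, slide centre 25 to 65 mm above the top (horizontal distance between top_mid and label_spot below 0.004 m and z of top_mid in the frame of light_box between 0.0465 and 0.053 m and angle between the x axis of viewing_top and the x axis of light_box, either way round below 0.09 rad and angle between viewing_top's own z axis and vertical below 0.05 rad and contact force between the fingers and slide above 0.5 N and contact force between slide and viewing_top below 0.05 N and contact force between the arm and viewing_top below 0.1 N and horizontal distance between slide_label and label_spot below 0.015 m and z of slide_mid in the frame of label_spot between 0.025 and 0.065 m and x of slide_mid in the frame of label_spot below -0.01 m and angle between the x axis of slide and the x axis of light_box, either way round below 0.3 rad and angle between slide's own z axis and vertical below 0.2 rad and linear speed of slide below 0.02 m/s); the arm keeps its last pose, push and grip.
It fails at once if the slide is gripped by its frosted end (contact force between the fingers and slide above 1 N and x of the grasp point in the frame of slide above 0.014 m).
It fails at once if the plain slide is moved (distance of plain_slide from where it was at the start of the episode above 0.012 m).
It fails at once if a bystander is moved (distance of any of reagent_mid, timer_mid, jar_mid, steel_dish, wash_bottle from where it was at the start of the episode above 0.015 m).
It also fails if it takes over 46 s, if anything falls off the work surface, if the arm or the gripper's body presses on something with over 40 N, if the wrist force passes 120 N, or if a joint passes its speed limit or range.

## Working session

There is one attempt and no reset: what is moved stays moved. The work goes in short steps, each a Python script; the robot and the scene stay as the last script left them, time stands still between calls to the robot, and variables do not carry over. Pictures are saved under pics/ and viewed, at most 10 in all, crops included, and the job is handed in when it is done.

```bash
ls; mkdir -p pics; python3 - <<'E'
from plant import ctrl, grip, vision, ticket
import cv2, numpy as np
np.set_printoptions(precision=4,suppress=True)
for n in ["top","side"]:
    im=vision.capture(n); cv2.imwrite(f"pics/{n}0.png",im[:,:,::-1]); i=vision.camera_info(n); print(n,i)
print(vision.camera_info("wrist"),ctrl.get_tcp_pos(),ctrl.get_eef_rot(),ctrl.grip_point_offset,ctrl.get_time_s())
E
```

```text
pics
top {'fx': 486.6189681147802, 'fy': 486.6189681147802, 'cx': 320.51375932346235, 'cy': 243.79029036876065, 'camera_from_world': array([[-0.025 , -0.9997,  0.0051,  0.1691],
       [ 0.9802, -0.0235,  0.1965, -0.5737],
       [-0.1964,  0.0099,  0.9805, -1.202 ],
       [ 0.    ,  0.    ,  0.    ,  1.    ]])}
side {'fx': 517.4752947788149, 'fy': 517.4752947788149, 'cx': 319.95568126136334, 'cy': 232.84835727096984, 'camera_from_world': array([[-0.9995,  0.022 ,  0.0239,  0.5415],
       [ 0.007 , -0.5733,  0.8193,  0.0243],
       [ 0.0318,  0.8191,  0.5728, -1.473 ],
       [ 0.    ,  0.    ,  0.    ,  1.    ]])}
{'fx': 331.42447083250596, 'fy': 331.42447083250596, 'cx': 324.8913217784802, 'cy': 238.1900773617756, 'camera_from_world': array([[ 0.3068,  0.9518, -0.0007, -0.5738],
       [-0.9083,  0.2925, -0.299 ,  0.038 ],
       [-0.2844,  0.0923,  0.9543, -0.3798],
       [ 0.    ,  0.    ,  0.    ,  1.    ]])} [0.1761 0.5468 0.2304] [-0.4877 -3.1029  0.0026] 0.0187 0.1
```

View pics/top0.png

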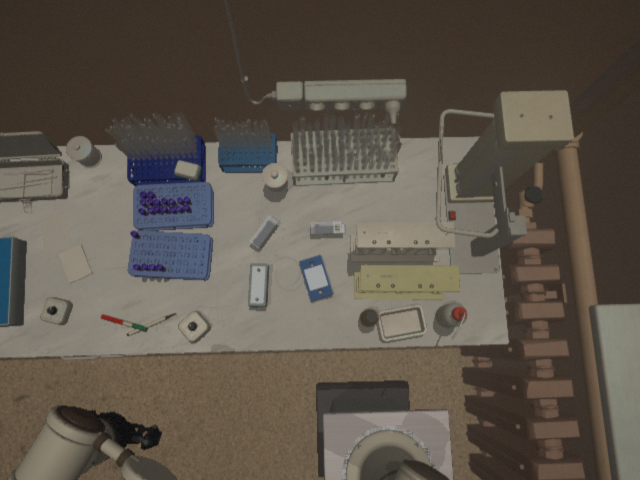

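View pics/side0.png

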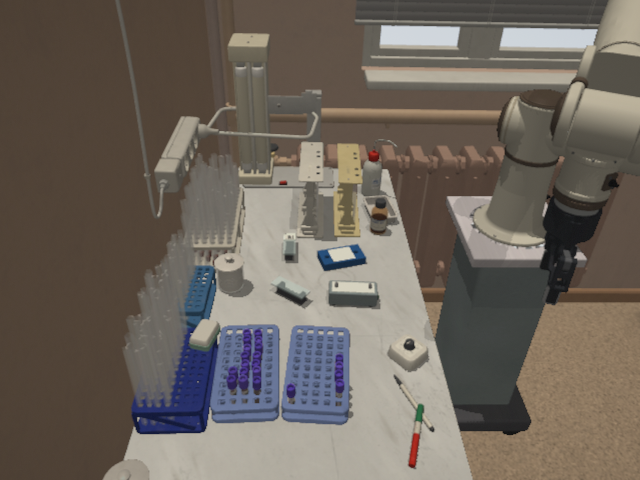

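The top picture shows the light box at about (258,285), the blue viewing top at (316,279) and slide rests at (264,233) and (327,229). The side picture agrees. I'll compute rough positions and zoom in.

```bash
cat > h.py <<'E'
from plant import ctrl, grip, vision, ticket
import cv2, numpy as np
from scipy.spatial.transform import Rotation as R
np.set_printoptions(precision=4,suppress=True)
def ray(i,u,v,z):
    T=i["camera_from_world"]; Rm=T[:3,:3]; c=-Rm.T@T[:3,3]
    d=Rm.T@np.array([(u-i["cx"])/i["fx"],-(v-i["cy"])/i["fy"],-1.])
    return c+d*(z-c[2])/d[2]
def proj(i,p):
    q=i["camera_from_world"]@np.append(p,1); return np.array([i["cx"]+i["fx"]*q[0]/-q[2], i["cy"]-i["fy"]*q[1]/-q[2]])
def down(yaw):  # tool y axis at angle yaw in the world, tool z down
    y=np.array([np.cos(yaw),np.sin(yaw),0]); z=np.array([0,0,-1.]); x=np.cross(y,z)
    return R.from_matrix(np.c_[x,y,z]).as_rotvec()
E
python3 - <<'E'
from h import *
i=vision.camera_info("top")
for n,u,v,z in [("box",258,285,.04),("top",316,279,.02),("sA",264,233,.029),("sB",327,229,.029)]: print(n,ray(i,u,v,z))
im=cv2.imread("pics/top0.png")[205:320,235:355]
a=cv2.resize(im,None,fx=5,fy=5,interpolation=cv2.INTER_CUBIC)
cv2.imwrite("pics/c1.png",np.clip(a*1.3,0,255).astype('uint8'))
print(R.from_rotvec(ctrl.get_eef_rot()).as_matrix())
i=vision.camera_info("wrist");T=i["camera_from_world"];Rt=R.from_rotvec(ctrl.get_eef_rot()).as_matrix()
print("cam in tool",Rt.T@(-T[:3,:3].T@T[:3,3]-ctrl.get_tcp_pos()), "look",Rt.T@-T[2,:3])
E
```

```text
box [0.4766 0.3185 0.04  ]
top [0.491  0.1688 0.02  ]
sA [0.6159 0.3039 0.029 ]
sB [0.6228 0.1364 0.029 ]
[[-0.9518  0.3067 -0.0009]
 [ 0.3067  0.9518 -0.0015]
 [ 0.0004 -0.0017 -1.    ]]
cam in tool [ 0.0773 -0.0007 -0.143 ] look [-0.2993  0.001   0.9541]
```

View pics/c1.png

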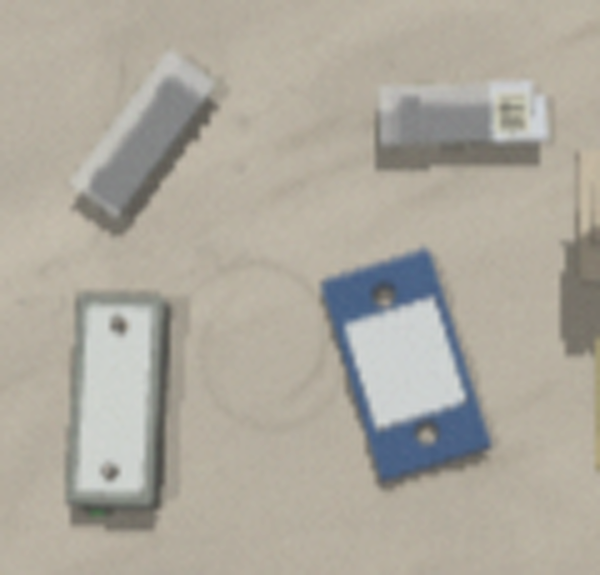

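The zoom shows the notched, labelled slide on the right (centre about (462,112) in the crop, frosted end to the right, towards -y). Plate holes are at (384,294) and (428,433), pegs at (119,324) and (109,471). Next I'll go close over both the box and the plate for wrist pictures.

```bash
python3 - <<'E'
from h import *
i=vision.camera_info("top"); s=vision.camera_info("side")
f=lambda u,v,z: ray(i,235+u/5,205+v/5,z)
out={}
for n,a,b,z in [("plate",(384,294),(428,433),.02),("box",(119,324),(109,471),.054),("slide",(547,110),(379,113),.029)]:
    A,B=f(*a,z),f(*b,z); d=A-B; out[n]=((A+B)/2,np.arctan2(d[1],d[0])); print(n,out[n],np.linalg.norm(d))
# shelf height: top near corner (300,178) side vs y edge
for h in (.1,.15,.2,.25): print(h,"top",ray(i,355,237,h),"side",ray(s,311,180,h))
for n,z in (("box",.17),("plate",.14)):
    p,y=out[n]
    ctrl.goto([p[0],p[1],z],down(y+np.pi/2)); w=vision.camera_info("wrist"); im=vision.capture("wrist")
    cv2.imwrite(f"pics/w_{n}.png",im[:,:,::-1]); np.save(f"w_{n}.npy",w,allow_pickle=True)
    print(ctrl.get_time_s(),ctrl.get_tcp_pos(),ctrl.get_qpos())
E
```

```text
plate (array([0.4946, 0.1683, 0.02  ]), np.float64(0.2815092617782043)) 0.07699995335770644
box (array([0.4765, 0.3173, 0.054 ]), np.float64(-0.06745569730103916)) 0.0751817109563261
slide (array([0.6274, 0.1347, 0.029 ]), np.float64(-1.576285350885145)) 0.08947345586208381
0.1 top [0.5842 0.0687 0.1   ] side [ 0.5678 -0.0666  0.1   ]
0.15 top [0.5735 0.0728 0.15  ] side [0.5692 0.0231 0.15  ]
0.2 top [0.5629 0.077  0.2   ] side [0.5706 0.1128 0.2   ]
0.25 top [0.5522 0.0811 0.25  ] side [0.572  0.2024 0.25  ]
1.575 [0.4759 0.3182 0.1702] [ 0.3782  0.2046  1.6684  0.0003  1.2683 -1.1266]
2.2833 [0.4948 0.1696 0.1406] [ 0.0986  0.1133  1.834   0.0006  1.1931 -1.7543]
```

View pics/w_box.png

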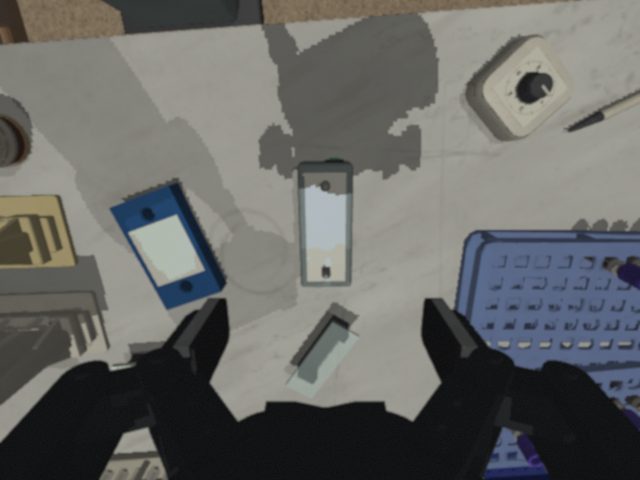

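View pics/w_plate.png

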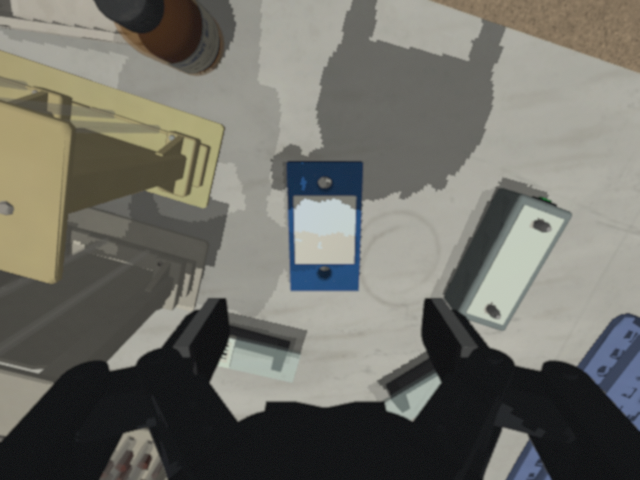

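Over the box, the pegs are at about (325,186) and (326,271). Over the plate, the holes are at about (325,183) and (324,272). I'll zoom both into one montage.

```bash
python3 - <<'E'
import cv2,numpy as np
a=cv2.imread("pics/w_box.png")[150:300,285:375]; b=cv2.imread("pics/w_plate.png")[150:300,280:370]
m=cv2.resize(np.hstack([a,b]),None,fx=4,fy=4,interpolation=cv2.INTER_CUBIC)
cv2.imwrite("pics/c2.png",np.clip(m*1.2,0,255).astype('uint8'))
E
```

```text
(no output)
```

View pics/c2.png

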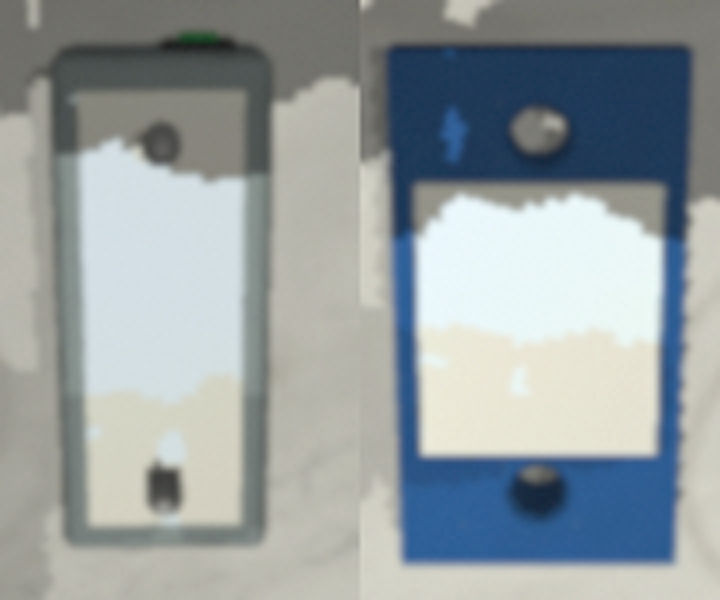

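```bash
python3 - <<'E'
from h import *
wb=np.load("w_box.npy",allow_pickle=True).item(); wp=np.load("w_plate.npy",allow_pickle=True).item()
B=lambda x,y,z: ray(wb,285+(x+.5)/4-.5,150+(y+.5)/4-.5,z)
P=lambda x,y,z: ray(wp,280+(x-360+.5)/4-.5,150+(y+.5)/4-.5,z)
def rep(n,near,far):
    near,far=np.mean(near,0),np.mean(far,0); d=far-near
    print(n,(near+far)/2,"yaw",np.arctan2(d[1],d[0]),"len",np.linalg.norm(d))
rep("box win",[B(75,90,.04),B(247,90,.04)],[B(240,528,.04),B(87,528,.04)])
rep("box out",[B(57,52,.04),B(270,52,.04)],[B(263,541,.04),B(68,541,.04)])
rep("peg tips",[B(161,145,.054)],[B(163,505,.054)])
rep("holes",[P(539,131,.02)],[P(537,490,.02)])
rep("plate win",[P(414,183,.02),P(666,183,.02)],[P(660,456,.02),P(420,456,.02)])
rep("plate out",[P(390,47,.02),P(690,47,.02)],[P(674,562,.02),P(404,562,.02)])
# pegs seen in w_plate
rep("pegs in wp (base z.04)",[ray(wp,541,222,.047)],[ray(wp,492,312,.047)])
# IK for slide grasp and final
for y in (0.,np.pi):
    for p,yy in (([.627,.147,.01],y),([.627,.147,.15],y),([.44,.32,.085],y+np.pi/2-.067)):
        print(y,ctrl.ik(p,down(yy)))
E
```

```text
box win [0.4767 0.3181 0.04  ] yaw -0.06083565542841073 len 0.09731558506862088
box out [0.4746 0.3187 0.04  ] yaw -0.06187413900558561 len 0.10808102337994395
peg tips [0.4753 0.3181 0.054 ] yaw -0.06105857245054219 len 0.07639380014894856
holes [0.4924 0.168  0.02  ] yaw 0.27465712141173043 len 0.07692746348199087
plate win [0.4935 0.1688 0.02  ] yaw 0.2804807309918941 len 0.05870288102130978
plate out [0.4928 0.1684 0.02  ] yaw 0.2784930782483993 len 0.11025045614788391
pegs in wp (base z.04) [0.4749 0.3164 0.047 ] yaw -0.03941436761831378 len 0.07877375572143479
0.0 [ 0.043   0.5776  1.5284 -0.      1.0357  0.043 ]
0.0 [ 0.043   0.4007  1.4676 -0.      1.2733  0.043 ]
0.0 [ 0.4066  0.2418  1.8091 -0.      1.0906 -1.0972]
3.141592653589793 None
3.141592653589793 None
3.141592653589793 [ 0.4066  0.2418  1.8091 -0.      1.0906  2.0444]
```

Measurements agree within 1–2 mm. Grasping the plate next and carrying it over the box.

```bash
python3 - <<'E'
from h import *
o=down(.278+np.pi/2)
ctrl.servo_line([.4926,.1683,.06],vel=.12,rot=o)
ctrl.servo_line([.4926,.1683,.004],vel=.06)
print(ctrl.get_tcp_pos(),ctrl.get_contact_force())
grip(.05); print("w",ctrl.get_width(),ctrl.get_finger_force(),ctrl.get_contact_force())
ctrl.servo_line([.4926,.1683,.11],vel=.1)
print("lift",ctrl.get_width(),ctrl.get_finger_force(),ctrl.get_contact_force())
ctrl.servo_line([.4753,.3182,.085],vel=.1,rot=down(-.061+np.pi/2))
print(ctrl.get_tcp_pos(),ctrl.get_width(),ctrl.get_time_s())
w=vision.camera_info("wrist"); im=vision.capture("wrist"); cv2.imwrite("pics/w2.png",im[:,:,::-1]); np.save("w2.npy",w,allow_pickle=True)
cv2.imwrite("pics/c3.png",cv2.resize(im[130:320,230:420,::-1],None,fx=3,fy=3,interpolation=cv2.INTER_CUBIC))
E
```

```text
[0.4931 0.1683 0.0044] [ 0.6221 -0.1656  0.4061]
w 0.05835037149652458 65.21868824958801 [-1.4074  0.4065  6.5538]
lift 0.05812835338497349 64.50290322303772 [ 0.568  -0.2017 -1.8693]
[0.4755 0.3179 0.0851] 0.05821823784629287 7.4417
```

View pics/c3.png

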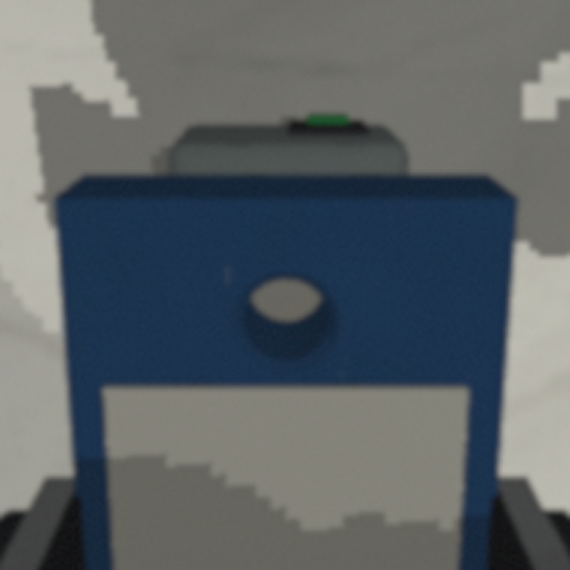

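The plate is held squarely, its near hole at about (325,236) and centred over the box's near end to within about 1 mm. Checking that number, then descending stepwise with a force watch.

```bash
python3 - <<'E'
from h import *
w=np.load("w2.npy",allow_pickle=True).item()
d=np.array([np.cos(-.061),np.sin(-.061)]); c=np.array([.4753,.3182])
hole=ray(w,230+286/3,130+318/3,.101)[:2]
print("hole err",hole-(c-.038*d), "tcp-c",ctrl.get_tcp_pos()[:2]-c)
f0=ctrl.get_contact_force()[2]; z=.085
for zt in (.062,.058,.055,.052,.050,.048,.046,.045,.044,.0435):
    ctrl.servo_line([*c,zt],vel=.04)
    f=ctrl.get_contact_force(); p=ctrl.get_tcp_pos(); print(zt,p,f,ctrl.get_width())
    if f[2]-f0>12: break
print(ctrl.get_time_s())
E
```

```text
hole err [-0.0004 -0.0004] tcp-c [ 0.0002 -0.0003]
0.062 [0.4754 0.3182 0.062 ] [ 0.3275  0.3725 -1.6631] 0.058466035294633165
0.058 [0.4751 0.3181 0.0578] [-0.2549  0.0977 -1.4962] 0.05801992574674627
0.055 [0.4751 0.3181 0.0548] [-0.3412 -0.5357 -2.1421] 0.05818958542231018
0.052 [0.4751 0.3181 0.0517] [-0.365   0.4071 -2.1868] 0.05792473489154882
0.05 [0.4752 0.3181 0.0498] [-0.0749 -0.311  -2.7307] 0.05837980422886535
0.048 [0.4752 0.3181 0.0478] [ 0.3405  0.552  -1.7087] 0.05833650158170392
0.046 [0.4751 0.3181 0.0458] [ 0.1802  0.3943 -2.1949] 0.05846750112953568
0.045 [0.4753 0.3182 0.045 ] [ 0.3524  0.3189 -2.4462] 0.0580118089009794
0.044 [0.4754 0.3182 0.0449] [-4.417  -1.584   4.7477] 0.05873745963052084
0.0435 [0.4754 0.3183 0.0449] [-5.4573 -2.8898  9.9336] 0.05839943384954745
10.4667
```

Contact comes at the expected seated height. Releasing, backing off and moving over the slide for a look.

```bash
python3 - <<'E'
from h import *
grip(.085); ctrl.sleep(.3); print(ctrl.get_width(),ctrl.get_finger_force(),ctrl.get_contact_force())
ctrl.servo_line([.4753,.3182,.17],vel=.12)
w=vision.camera_info("wrist"); im=vision.capture("wrist"); np.save("w3.npy",w,allow_pickle=True)
a=im[150:300,280:370]
ctrl.goto([.6274,.16,.15],down(-.0055)); print(ctrl.get_tcp_pos(),ctrl.get_contact_force(),ctrl.get_time_s(),ctrl.get_qpos())
w=vision.camera_info("wrist"); im=vision.capture("wrist"); np.save("w4.npy",w,allow_pickle=True)
cv2.imwrite("pics/w4.png",im[:,:,::-1])
c=proj(w,[.6274,.1347,.029]).astype(int); print("crop origin",c-[60,75])
b=im[c[1]-75:c[1]+75,c[0]-60:c[0]+60]
cv2.imwrite("pics/c4.png",cv2.resize(np.hstack([a,b])[:,:,::-1],None,fx=3.8,fy=3.8,interpolation=cv2.INTER_CUBIC))
E
```

```text
0.08486803663581384 0.0 [-0.3595  0.4219 -0.3952]
[0.6269 0.1605 0.1496] [-0.3112  0.5513 -0.0606] 13.5167 [0.0642 0.4093 1.457  0.0004 1.2761 0.0679]
crop origin [266 185]
```

View pics/c4.png

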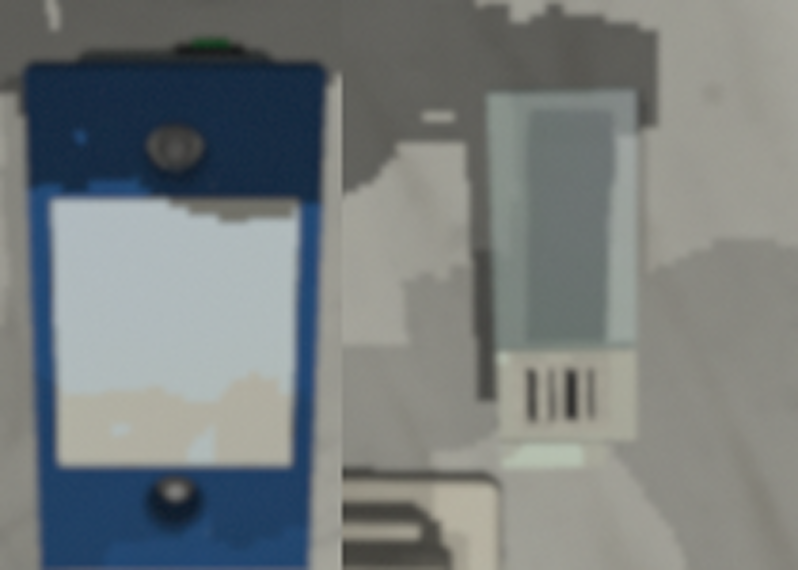

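The left half shows pegs visible centred in the plate's holes, so it is seated. The right half shows the slide: clear end at the top (487–638, row 93), frosted boundary at row 348, far end at row 468, with the notch bottom right.

```bash
python3 - <<'E'
from h import *
w3=np.load("w3.npy",allow_pickle=True).item(); w4=np.load("w4.npy",allow_pickle=True).item()
k=3.8
P=lambda x,y: ray(w3,280+x/k,150+y/k,.06)
S=lambda x,y: ray(w4,266+(x-342)/k,185+y/k,.029)
h1,h2=P(175,148),P(174,500); print("plate centre",(h1+h2)/2,np.subtract(h2,h1))
a,b=S(487,93),S(638,93); m1,m2=S(497,348),S(637,348); e=S(500,468)
print("near end",(a+b)/2,np.linalg.norm(a-b),"bound",(m1+m2)/2,np.linalg.norm(m1-m2))
d=((m1+m2)-(a+b))[:2]/2; L=np.linalg.norm(d); d/=L; c=((a+b)/2)[:2]+.045*d; print("L60?",L,"far",np.linalg.norm((e-a)[:2]),"yaw",np.arctan2(d[1],d[0]),"centre",c)
E
```

```text
plate centre [0.4754 0.3184 0.06  ] [ 0.0769 -0.0048  0.    ]
near end [0.6253 0.1787 0.029 ] 0.03224342287334915 bound [0.626  0.1195 0.029 ] 0.03185463108420043
L60? 0.059189046597827574 far 0.08981359466769163 yaw -1.5581264253655869 centre [0.6259 0.1337]
```

```bash
python3 - <<'E'
from h import *
o=down(.011); g=[.6261,.148]
ctrl.servo_line([*g,.06],vel=.12,rot=o)
ctrl.servo_line([*g,.008],vel=.06); print(ctrl.get_tcp_pos(),ctrl.get_contact_force())
grip(.026); print("w",ctrl.get_width(),ctrl.get_finger_force(),ctrl.get_contact_force())
ctrl.servo_line([*g,.15],vel=.08); print("w",ctrl.get_width(),ctrl.get_finger_force())
d=np.array([np.cos(-.061),np.sin(-.061)]); t=np.array([.4753,.3183])-.044*d
ctrl.servo_line([*t,.15],vel=.1,rot=down(np.pi/2-.061))
ctrl.servo_line([*t,.087],vel=.06); ctrl.sleep(.3)
print(ctrl.get_tcp_pos(),"w",ctrl.get_width(),ctrl.get_finger_force(),ctrl.get_contact_force(),ctrl.get_time_s())
im=vision.capture("wrist"); s=vision.capture("side"); i=vision.camera_info("side")
c=proj(i,[.475,.318,.08]).astype(int); b=s[c[1]-60:c[1]+60,c[0]-80:c[0]+80]
np.save("w5.npy",vision.camera_info("wrist"),allow_pickle=True)
cv2.imwrite("pics/c5.png",np.hstack([cv2.resize(im[100:340,225:425],(400,480)),cv2.resize(b,(400,300),interpolation=cv2.INTER_CUBIC)[:, :].copy() if 0 else cv2.copyMakeBorder(cv2.resize(b,(400,300),interpolation=cv2.INTER_CUBIC),0,180,0,0,cv2.BORDER_CONSTANT)])[:,:,::-1])
E
```

```text
[0.6266 0.148  0.0085] [-0.5434  0.0602 -0.4207]
w 0.030278986744214136 59.40563678741455 [0.3829 0.6345 2.3239]
w 0.03032392768672864 59.23417031764984
[0.4315 0.321  0.0872] w 0.03064221397330146 59.23856735229492 [ 0.1354 -0.4008 -1.0442] 22.225
```

View pics/c5.png

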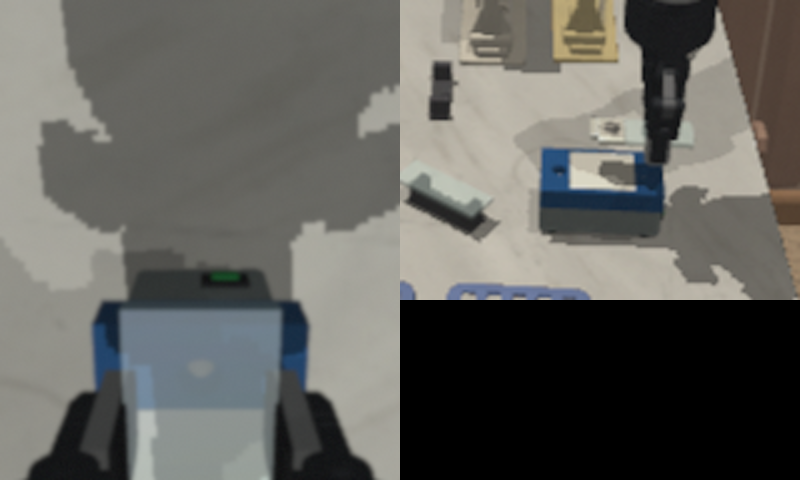

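The slide is held level with its frosted end away from the robot, and the top is still seated. One numeric check of the near end (crop row 308, columns 120–282), then hand in.

```bash
python3 - <<'E'
from h import *
w=np.load("w5.npy",allow_pickle=True).item()
d=np.array([np.cos(-.061),np.sin(-.061)])
a,b=[ray(w,225+x/2,254,.1077)[:2] for x in (120,282)]
e=(a+b)/2+.075*d-[.4753,.3183]; print("width",np.linalg.norm(a-b),"label err",e)
if np.linalg.norm(e)<.008: print(ticket.close_job())
E
```

```text
width 0.0318258671285354 label err [-0.0015  0.    ]
the job is handed in; nothing more can be done
None
```

I seated the viewing top on both pegs and let go of it. The notched slide is held still and level by its clear part, frosted end away from the robot, with its label measured about 1.5 mm from the top's middle and its centre about 45 mm above it; I handed the job in just after 22 s, and no verdict came back.

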